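# Start the sandwich press and hold its lid half open

### The arm

A 6-joint arm with a two-finger parallel gripper is mounted at the origin on a cart in front of the work surface, level with it; the furniture and walls round the work are solid. World frame = base frame: x ahead of the robot, y to its left, z up, the work surface at z = 0. Lengths are in mm, angles in rad, forces in N, time in s.
With the tool pointing down it reaches from about 350 to 725 mm from the base axis. Payload 4.3 kg.
Tool frame: the origin (TCP) lies between the finger pads; the fingertips stand 22 mm ahead of it and the grasp point (between the pads) lies 3 mm ahead of it; z points along the fingers, y is the line along which they close (so a half turn about z gives the same grasp; the last joint's range is limited). The gripper opens to 85 mm and grips with 20 to 120 N. Pads are 22 mm wide; open, the fingers measure 114 mm over their backs; the gripper's body (76 mm by 85 mm) begins 54 mm behind the grasp point. The pads swing forward as they close: fully open they stand 13 mm farther back than shut.
Start: joints at [-1.445, 0.377, 0.081, 1.274, 0, 1.46], TCP at [134.34, -559.122, 253.329] pointing down, gripper open.
Joint ranges: [-2.72, 2.72], [-0.84, 1.66], [-1.02, 1.22], [-1.77, 2.12], [-1.37, 1.28], [-3.14, 3.14]. Speed limits (rad/s): [2.57, 2.57, 3.14, 3.14, 3.14, 3.14].

### API

Orientations are given as a rotation vector (axis times angle).
In Python, from plant import env, cams gives the robot as it stands.
- The arm moves only by the tool arm_command, never from a script. Its argument "plan" is a list of rows, each a list of 6 numbers: the shift along the world's x, y, z in cm, then the turn, a rotation vector about the world's x, y, z in degrees. A call has 1 to 10 rows; each row shifts and turns the commanded pose from where the row before left it; what a row does not reach is not made up. A row lasts 1/10 s, in which the tool goes at most 50 mm and 8.59 degrees, less where a joint would pass 70% of its speed; a pose out of reach is approached as far as the arm can. A call with a gripper value outside its range is refused whole. "jaw" is the finger opening in cm, from 0 to 8.54, set as the call begins (left out, the last holds). The fingers move at their own pace and stop on an object; the grip force is fixed at half the most. Time passes only in rows, so rows that do not move let the fingers close. It gives the time, the measured TCP pose, the force, the opening and the grip force at its end, in the units of the state.
- env.sense(): the state, without advancing time (a new reading comes with each control period).
- cams.read_camera(name): name is "scene" or "top" or "wrist"; returns a dict with "image" (480x640x3 uint8, blue, green, red), "fx", "fy", "cx", "cy" (pixels), "rvec" (rotation vector, rad) and "tvec" (3), from world to camera coordinates, as OpenCV has them. Camera axes: x right, y down, z forward; pixel columns grow to the right and rows downward; lengths in mm; the calibration is good to about 2 mm. A picture is of the moment at which its call begins. There is no depth.
- env.close_job(): hands the job in; it is judged then, once.
The state is a dict: "t": time; "qpos": joint angles; "joint_vel": joint speeds; "tau": joint torques, N m; "position": TCP position; "tool_rot": TCP orientation; "force": force on the tool from outside, world axes, zero at the start; "ft_torque": the same for the moment, N m; "width": opening from 0.0 (shut) to 1.0 (fully open); "finger_force": force on a finger pad.
Only numpy, scipy, OpenCV 4.12 (cv2) and the standard library are available. Lean on these libraries where they do the work, as an engineer would, in place of code of your own. Each camera call takes 0.05 s, during which the arm holds its last target. There are 200 camera calls.

### The job

With the lid still shut, start the sandwich press: push its green button fully down and let it come up again. Then raise the lid to 45 degrees and finish while holding it there, still, with the fingers, so that I can lay my bread in (the lid falls shut if it is let go). Leave everything else on the worktop where it stands.

Things in the scene. Friction and masses are not known exactly. Their poses are not given: they have to be found in the camera images.
- press: Sandwich press: steel box 160 mm deep (its x), 210 mm wide (its y), fixed to the worktop; housing 48 mm high. Origin: on the worktop under its middle. x points from its front (handle side) to its back (hinge side), y to its left, where a 58 mm wide control strip with the green button lies beside the lid, z up. The lid covers y = -103 to +47 mm; shut, its top is 87 mm above the worktop.
- start_button_top (a point): Centre of the top face of the green round push button, 22 mm in diameter, on the black panel of the control strip, 40 mm in front of the press's middle and 78 mm to its left; it faces straight up. The point goes down with the button. The edge of the lid is 31 mm to the right of its centre.
- start_button (a joint): Travel of the button in m: 0 up, 0.006 fully down. Spring return; fully down takes about 5 N.
- press_lid (a joint): Opening angle of the lid in rad: 0 shut, 0.785 is 45 degrees, 1.75 at most. The lid is steel with a black inlay, 135x150x28 mm, 0.3 to 0.6 kg with its handle. The hinge line runs along the back of the press, parallel to its y axis, 62 mm behind its middle and 62 mm above the worktop. No stay or spring: below 90 degrees it falls shut when let go.
- lid_handle (a point): Middle of the lid's handle, round black bar 14 mm thick parallel to the hinge line, 74 mm clear between its two side arms, its axis 45 mm in front of the lid's front face. Lid shut: 180 mm in front of and 24 mm above the hinge line (86 mm above the worktop), 28 mm to the right of the press's middle. Arc radius 182 mm. It can be gripped across from above; the bar turns between the pads.
- mug_1: Bystander: white mug with a handle, 51 mm tall. Origin: under its middle.
- lemon_1: Bystander: yellow lemon, 83x58 mm. Origin: under its middle.
- jar_1: Bystander: glass jar with a red cap, 62 mm wide, 86 mm tall. Origin: under its middle.
- garlic_1: Bystander: bulb of garlic, 50 mm. Origin: under its middle.

How it is judged (in metres and radians):
On the way, in this order (a step that is already met when the one before it is completed fails the run):
1. the button is fully down while the lid is shut (value of joint start_button above 0.005 m and value of joint press_lid below 0.08 rad), for 0.1 s.
2. the button is up again while the lid is still shut (value of joint start_button below 0.0012 m and value of joint press_lid below 0.08 rad), for 0.1 s.
3. the fingers raise the lid (value of joint press_lid above 0.4 rad and contact force between the fingers and press_lid above 0.5 N), for 0.1 s.
At the end, for the whole second after the job is handed in: The lid stands still at 45 degrees, give or take 7.5 degrees, held by the robot's fingers alone (they bear on it with more than 0.5 N, and no other object touches it), and the button is up (value of joint press_lid between 0.655 and 0.915 rad and velocity of joint press_lid between -0.05 and 0.05 rad/s and contact force between the fingers and press_lid above 0.5 N and value of joint start_button below 0.0012 m and contact force between press_lid and mug_1 below 0.2 N and contact force between press_lid and lemon_1 below 0.2 N and contact force between press_lid and jar_1 below 0.2 N and contact force between press_lid and garlic_1 below 0.2 N); the arm keeps its last pose, push and grip.
It fails at once if a bystander (mug, lemon, jar or garlic) is moved by more than 30 mm (distance of any of mug_1, lemon_1, jar_1, garlic_1 from where it was at the start of the episode above 0.03 m).
It also fails if it takes over 42 s, if anything falls off the work surface, if the arm or the gripper's body presses on something with over 40 N, if the wrist force passes 120 N, or if a joint passes its speed limit or range.

## Working session

There is one attempt and no reset: what is moved stays moved. The work goes in short steps, Python scripts to look and compute and a tool call to move; the robot and the scene stay as the last step left them, time stands still between calls to the robot, and variables do not carry over. Pictures are saved under pics/ and viewed, at most 10 in all, crops included, and the job is handed in when it is done.

Besides the shell and the picture viewer there is one more tool, called after "Request:" as name(argument=value, ...), one argument or row to a line, values as JSON. arm_command: Moves the arm, as the interface text tells. Its arguments: {"type":"object","properties":{"plan":{"type":"array","items":{"type":"array","items":{"type":"number"}}},"jaw":{"type":"number"}},"required":["plan"]}

```bash
mkdir -p pics
cat > h.py <<'E'
import numpy as np, cv2
from plant import env, cams
def ray(c,u,v,z):
    R=cv2.Rodrigues(np.array(c["rvec"],float))[0]; t=np.array(c["tvec"],float).ravel()
    o=-R.T@t; d=R.T@np.array([(u-c["cx"])/c["fx"],(v-c["cy"])/c["fy"],1.])
    return o+d*(z-o[2])/d[2]
def proj(c,P):
    K=np.array([[c["fx"],0,c["cx"]],[0,c["fy"],c["cy"]],[0,0,1.]])
    return cv2.projectPoints(np.float64(P).reshape(-1,3),np.float64(c["rvec"]),np.float64(c["tvec"]),K,None)[0].reshape(-1,2)
E
python3 - <<'E'
from h import *
for n in("top","scene"):
    c=cams.read_camera(n); im=c["image"]; cv2.imwrite(f"pics/{n}0.png",im)
    h=cv2.cvtColor(im,cv2.COLOR_BGR2HSV)
    m=cv2.inRange(h,(45,90,50),(85,255,255))
    k,_,s,ce=cv2.connectedComponentsWithStats(m)
    for i in range(1,k):
        if s[i,4]>15: print(n,s[i],ce[i],ray(c,*ce[i],58).round(1))
s=env.sense(); print(s)
E
```

```text
top [404 208  10  10  84] [408.3452381  212.42857143] [ 635.6 -264.8   58. ]
scene [335 194   9   8  55] [339.23636364 197.12727273] [ 640.  -270.2   58. ]
{'t': 0.1, 'qpos': array([-1.44529300e+00,  3.78002114e-01,  7.97664629e-02,  1.27439448e+00,
       -6.89122970e-06,  1.46051342e+00]), 'joint_vel': array([ 0.00194761, -0.00193285,  0.00258189,  0.00085629, -0.00155428,
        0.00053967]), 'tau': array([ 1.10500878e-03, -4.64695930e+01,  2.70581567e+01,  1.19443604e-02,
       -1.31589181e-04, -9.56296077e-06]), 'position': array([ 134.26934707, -558.5442373 ,  252.4500503 ]), 'tool_rot': array([-3.11796479e+00, -3.69299112e-01,  3.27265691e-05]), 'force': array([ 0.90701138,  0.64750947, -0.07228857]), 'ft_torque': array([0.05684302, 0.010743  , 0.02816621]), 'finger_force': 0.0, 'width': 0.9981862965978892}
```

View pics/top0.png

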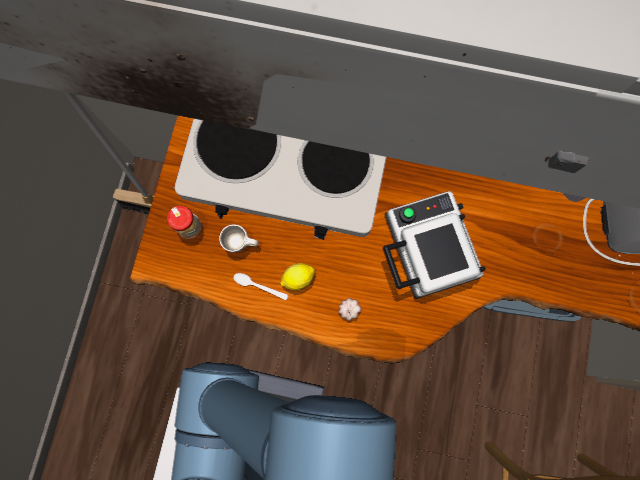

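View pics/scene0.png

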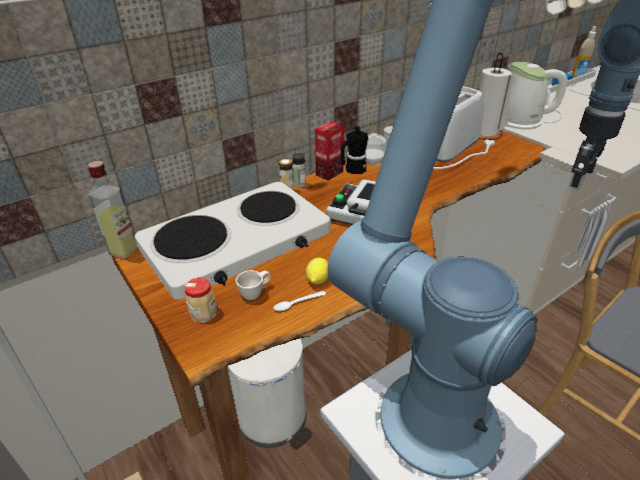

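The top view shows the press at right: green button at (408,212), black handle at about (387,247)–(397,288), and inlay at about (445,250). The handle side faces image left. Now the press's direction.

Run:
```python
from h import *
c=cams.read_camera("top"); im=c["image"]
h=cv2.cvtColor(im,cv2.COLOR_BGR2HSV)
m=(h[...,2]<70).astype(np.uint8)*255; roi=np.zeros_like(m); roi[185:305,375:495]=255; m&=roi
k,l,s,ce=cv2.connectedComponentsWithStats(m)
for i in range(1,k):
    if s[i,4]<60: continue
    ct=cv2.findContours((l==i).astype(np.uint8),0,2)[0][0]
    r=cv2.minAreaRect(ct); b=cv2.boxPoints(r)
    print(s[i],ce[i].round(1),b.round(1).tolist(),[ray(c,*p,87)[:2].round(0).tolist() for p in b], ray(c,*ce[i],87).round(0))
x=cv2.resize(im[180:310,365:505],None,fx=5,fy=4.6,interpolation=cv2.INTER_CUBIC);cv2.imwrite("pics/crop1.png",cv2.resize(im[185:305,370:500],(780,600)[:2] if 0 else (650,600),interpolation=2))
```

```text
[399 194  55  30 642] [425.3 209.4] [[396.5, 209.10000610351562], [448.1000061035156, 192.6999969482422], [453.3999938964844, 209.1999969482422], [401.70001220703125, 225.60000610351562]] [[629.0, -234.0], [690.0, -339.0], [655.0, -357.0], [594.0, -253.0]] [ 642. -297.   87.]
[383 213  50  86 598] [399.2 263.9] [[363.6000061035156, 224.60000610351562], [389.5, 211.1999969482422], [432.0, 293.0], [406.1000061035156, 306.3999938964844]] [[579.0, -171.0], [621.0, -220.0], [463.0, -342.0], [423.0, -294.0]] [ 510. -263.   87.]
[ 415  224   53   56 1827] [441.3 251.2] [[414.70001220703125, 235.10000610351562], [451.6000061035156, 221.6999969482422], [468.1000061035156, 266.8999938964844], [431.1000061035156, 280.29998779296875]] [[580.0, -284.0], [627.0, -358.0], [535.0, -409.0], [490.0, -336.0]] [ 557. -347.   87.]
```

View pics/crop1.png

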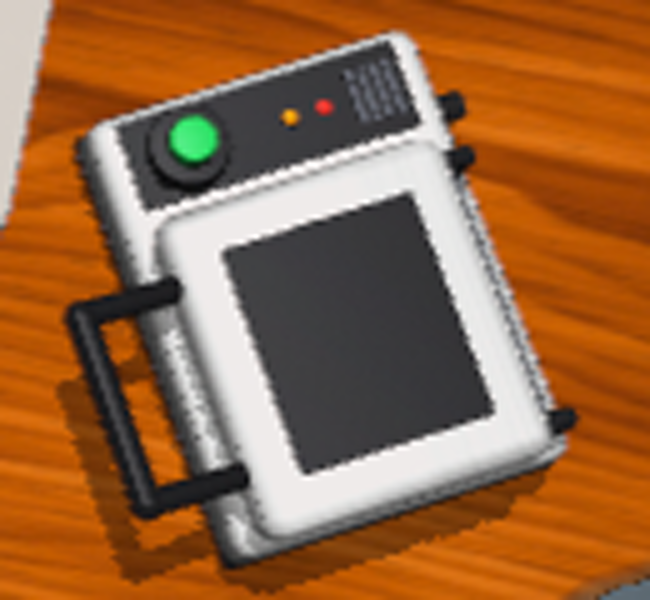

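The crop (5x) shows the bar's axis running from image pixel (386.4,247) to (399.6,286), with the button beside the lid.

Run:
```python
from h import *
from scipy.spatial.transform import Rotation as Ro
c=cams.read_camera("top"); d=cams.read_camera("scene")
def M(c): 
    return np.diag([1,1,1.])@np.array([[c["fx"],0,c["cx"]],[0,c["fy"],c["cy"]],[0,0,1.]])@np.c_[cv2.Rodrigues(np.float64(c["rvec"]))[0],np.float64(c["tvec"]).ravel()]
X=cv2.triangulatePoints(M(c),M(d),np.float64([408.35,212.43]),np.float64([339.24,197.13])).ravel();print("button",X[:3]/X[3])
a,b=ray(c,386.4,247,86),ray(c,399.6,286,86);print(a,b,(a+b)/2,np.degrees(np.arctan2(*(a-b)[1::-1]))-90)
R=Ro.from_rotvec(env.sense()["tool_rot"]).as_matrix();print(R, np.degrees(np.arctan2(R[1,1],R[0,1])))
for n in("mug",): pass
for p in((349,310),(297,277)): print(ray(c,*p,20))
```

```text
button [ 633.63350989 -264.45764413   63.39883883]
[ 540.72579968 -228.79416012   86.        ] [ 463.27663267 -272.28718283   86.        ] [ 502.00121618 -250.54067148   86.        ] -60.68279984534752
[[ 9.72328387e-01  2.33618253e-01 -1.37490387e-04]
 [ 2.33618276e-01 -9.72327920e-01  9.57303089e-04]
 [ 8.99577332e-05 -9.62933236e-04 -9.99999532e-01]] -76.48980612429916
[ 395.88258516 -179.69456526   20.        ]
[443.71680902 -49.24787199  20.        ]
```

Request:
arm_command(
  plan=[
    [4.1,2.4,0,0,0,1.65],
    [4.1,2.4,0,0,0,1.65],
    [4.1,2.4,0,0,0,1.65],
    [4.1,2.4,0,0,0,1.65],
    [4.1,2.4,0,0,0,1.65],
    [4.1,2.4,0,0,0,1.65],
    [4.1,2.4,0,0,0,1.65],
    [4.1,2.4,0,0,0,1.65],
    [4.1,2.4,0,0,0,1.65],
    [4.1,2.4,0,0,0,1.65],
  ],
  jaw=0,
)

```text
t: 1.25
position: [545.8, -317.8, 253.3]
tool_rot: [3.034, 0.815, -0.0]
force: [0.7, -1.8, 0.1]
width: 0.004
finger_force: 0.0
```

Request:
arm_command(
  plan=[
    [0,0,0,0,0,0],
    [0,0,0,0,0,0],
  ],
)

```text
t: 1.45
position: [545.0, -318.2, 252.7]
tool_rot: [-3.033, -0.817, 0.001]
force: [0.3, -0.3, -0.9]
width: 0.005
finger_force: 0.0
```

Run:
```python
from h import *
c=cams.read_camera("wrist"); cv2.imwrite("pics/w1.png",c["image"]); s=env.sense(); print(s["t"],s["position"],s["tool_rot"])
h=cv2.cvtColor(c["image"],cv2.COLOR_BGR2HSV)
m=cv2.inRange(h,(45,90,50),(85,255,255))
k,_,s,ce=cv2.connectedComponentsWithStats(m)
for i in range(1,k):
    if s[i,4]>30: print(s[i],ce[i],ray(c,*ce[i],63).round(1))
```

```text
1.5 [ 544.1200218  -319.03220253  252.94025011] [-3.03413115e+00 -8.13913920e-01  1.48477496e-03]
[298  78  27  29 596] [311.33557047  92.1090604 ] [ 631.  -262.7   63. ]
```

View pics/w1.png

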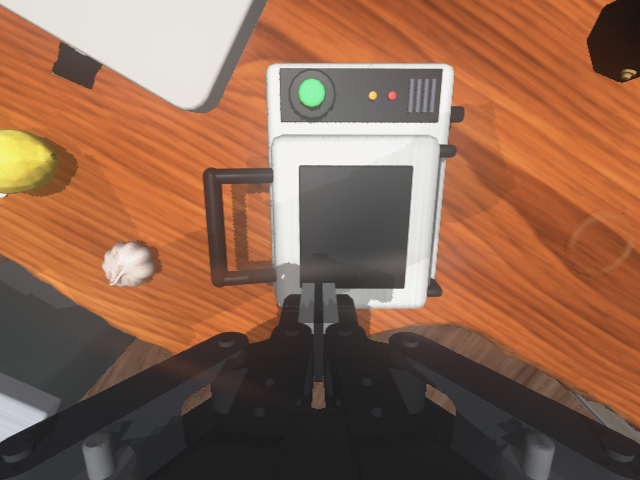

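The wrist view shows the button at (312,92), with the bar from (210,175) to (218,280). The button reads (631,-263), which agrees with the first measurement.

Request:
arm_command(
  plan=[
    [3,1.85,0,0,0,0],
    [3,1.85,0,0,0,0],
    [2.8,1.85,0,0,0,0],
    [0,0,-4,0,0,0],
    [0,0,-4,0,0,0],
    [0,0,-4,0,0,0],
    [0,0,-2,0,0,0],
    [0,0,-0.5,0,0,0],
    [0,0,0,0,0,0],
    [0,0,0,0,0,0],
  ],
)

```text
t: 2.5
position: [632.9, -264.9, 110.4]
tool_rot: [3.033, 0.811, 0.003]
force: [0.1, -0.1, -0.8]
width: 0.003
finger_force: 0.0
```

Run:
```python
from h import *
c=cams.read_camera("wrist"); s=env.sense(); print(s["position"],s["force"])
print("bar mid was", )
cv2.imwrite("pics/w2.png",c["image"])
```

```text
[ 633.33432907 -264.8527996   110.70154226] [-0.68087304  0.12249113 -0.37370185]
bar mid was
```

View pics/w2.png

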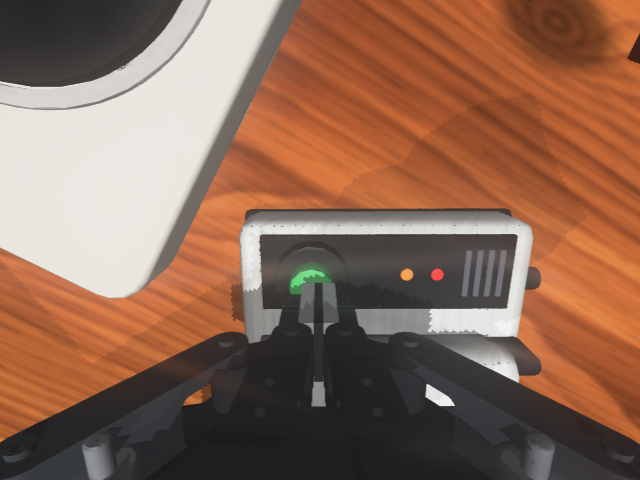

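The fingertips (318,285) sit over the button (about 310,280) but roughly 4 mm too far back. I shift, then push.

Request:
arm_command(
  plan=[
    [-0.2,0.3,0,0,0,0],
    [0,0,-1,0,0,0],
    [0,0,-1,0,0,0],
    [0,0,-0.4,0,0,0],
    [0,0,0,0,0,0],
  ],
)

```text
t: 3.05
position: [631.4, -261.0, 87.8]
tool_rot: [3.032, 0.813, 0.005]
force: [-4.5, 3.0, 20.2]
width: 0.001
finger_force: 9.8
```

Request:
arm_command(
  plan=[
    [0,0,-0.2,0,0,0],
    [0,0,-0.2,0,0,0],
    [0,0,0,0,0,0],
  ],
)

```text
t: 3.35
position: [631.5, -261.0, 87.5]
tool_rot: [3.03, 0.813, 0.007]
force: [-12.1, 5.7, 36.5]
width: 0.001
finger_force: 18.5
```

Request:
arm_command(
  plan=[
    [0,0,0.3,0,0,0],
    [0,0,0.1,0,0,0],
    [0,0,0,0,0,0],
  ],
)

```text
t: 3.65
position: [631.4, -261.0, 87.8]
tool_rot: [3.032, 0.813, 0.005]
force: [-5.1, 2.5, 19.6]
width: -0.0
finger_force: 9.5
```

Request:
arm_command(
  plan=[
    [0,0,0.2,0,0,0],
    [0,0,0,0,0,0],
  ],
)

```text
t: 3.85
position: [631.3, -260.9, 88.0]
tool_rot: [3.032, 0.813, 0.004]
force: [-1.7, 1.1, 11.1]
width: -0.007
finger_force: 5.3
```

Request:
arm_command(
  plan=[
    [0,0,0.2,0,0,0],
    [0,0,0,0,0,0],
  ],
)

```text
t: 4.05
position: [631.3, -260.9, 89.0]
tool_rot: [3.033, 0.813, 0.003]
force: [0.2, -1.1, 4.6]
width: 0.003
finger_force: 2.1
```

Request:
arm_command(
  plan=[
    [0,0,0.2,0,0,0],
    [0,0,0,0,0,0],
  ],
)

```text
t: 4.25
position: [631.1, -260.9, 90.7]
tool_rot: [3.033, 0.813, 0.002]
force: [2.9, -1.0, 3.4]
width: 0.0
finger_force: 1.7
```

The spring is evident: about 5 N near z=88–89, falling as it rises. The button went fully down. Now up and over to the handle.

Request:
arm_command(
  plan=[
    [0,0,1,0,0,0],
    [0,0,3,0,0,0],
    [0,0,4,0,0,0],
    [0,0,3,0,0,0],
    [-4,0.4,0,0,0,0],
    [-4,0.4,0,0,0,0],
    [-4,0.4,0,0,0,0],
    [-0.9,0,0,0,0,0],
    [0,0,0,0,0,0],
    [0,0,0,0,0,0],
  ],
  jaw=4.0,
)

```text
t: 5.25
position: [502.1, -248.9, 200.5]
tool_rot: [3.034, 0.813, 0.001]
force: [-0.4, -0.5, 1.5]
width: 0.468
finger_force: 0.0
```

Run:
```python
from h import *
c=cams.read_camera("wrist"); s=env.sense(); print(s["t"],s["position"],s["force"],s["width"])
cv2.imwrite("pics/w3.png",c["image"])
B=np.array([631,-262,63.])
ex=np.array([.5,-.866,0]);ey=np.array([.866,.5,0])
h=B-78*ex-106*ey; h[2]=86
print(h,proj(c,[h-37*ey,h,h+37*ey,s["position"]+[0,0,-22]]))
```

```text
5.3 [ 502.58619783 -249.0274408   200.47264308] [-0.4180166   0.42717769  0.67985952] 0.4685177134579007
[ 500.204 -247.452   86.   ] [[313.93686551 293.58529186]
 [313.77711628 243.07600063]
 [313.60381685 188.28242594]
 [317.49250167 300.97103219]]
```

View pics/w3.png

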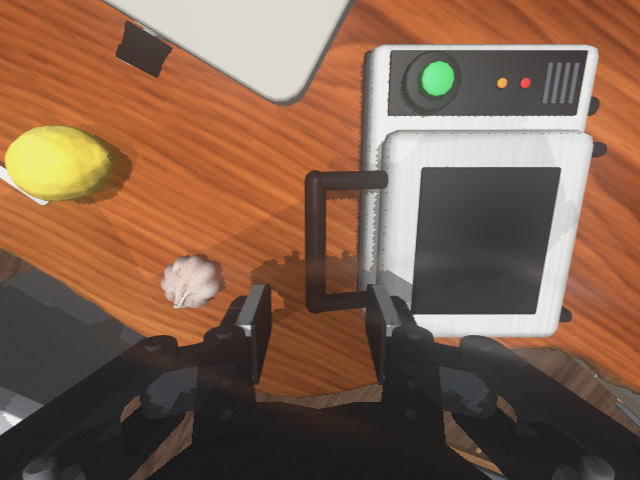

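The bar lies at column 315, rows 175–308, midway between the fingers (265 and 370). I go down and grip.

Request:
arm_command(
  plan=[
    [-0.1,0.1,-2,0,0,0],
    [0,0,-3,0,0,0],
    [0,0,-2,0,0,0],
    [0,0,-2,0,0,0],
    [0,0,-1.2,0,0,0],
    [0,0,-1,0,0,0],
    [0,0,0,0,0,0],
    [0,0,0,0,0,0],
  ],
)

```text
t: 6.1
position: [500.9, -247.9, 88.8]
tool_rot: [3.034, 0.813, 0.001]
force: [-0.5, 0.0, -0.1]
width: 0.467
finger_force: 0.0
```

Request:
arm_command(
  plan=[
    [0,0,0,0,0,0],
    [0,0,0,0,0,0],
    [0,0,0,0,0,0],
    [0,0,0,0,0,0],
    [0,0,0,0,0,0],
  ],
  jaw=0,
)

```text
t: 6.6
position: [500.7, -247.3, 89.5]
tool_rot: [3.034, 0.814, 0.002]
force: [-1.2, 2.0, 6.2]
width: 0.141
finger_force: 58.6
```

Request:
arm_command(
  plan=[
    [0.07,-0.11,0.78,0,0,0],
    [0.08,-0.14,0.78,0,0,0],
    [0.09,-0.16,0.77,0,0,0],
    [0.11,-0.19,0.76,0,0,0],
    [0.13,-0.22,0.75,0,0,0],
    [0.14,-0.25,0.74,0,0,0],
    [0.16,-0.28,0.72,0,0,0],
    [0.18,-0.3,0.71,0,0,0],
    [0,0,0,0,0,0],
  ],
)

```text
t: 7.5
position: [509.6, -262.9, 149.6]
tool_rot: [-3.032, -0.813, -0.0]
force: [-0.4, 8.1, 1.4]
width: 0.14
finger_force: 58.7
```

Request:
arm_command(
  plan=[
    [0.19,-0.33,0.69,0,0,0],
    [0.2,-0.35,0.68,0,0,0],
    [0.22,-0.38,0.66,0,0,0],
    [0.23,-0.4,0.64,0,0,0],
    [0.25,-0.43,0.61,0,0,0],
    [0.26,-0.45,0.59,0,0,0],
    [0.27,-0.47,0.57,0,0,0],
    [0.29,-0.49,0.55,0,0,0],
    [0.3,-0.52,0.52,0,0,0],
    [0.31,-0.54,0.5,0,0,0],
  ],
)

```text
t: 8.5
position: [533.1, -303.7, 210.6]
tool_rot: [-3.026, -0.814, 0.001]
force: [-6.7, 15.4, 14.1]
width: 0.142
finger_force: 58.4
```

Request:
arm_command(
  plan=[
    [0,0,0,0,0,0],
    [0,0,0,0,0,0],
    [0,0,0,0,0,0],
    [0,0,0,0,0,0],
    [0,0,0,0,0,0],
  ],
)

```text
t: 9.0
position: [533.5, -304.4, 211.4]
tool_rot: [-3.029, -0.814, -0.0]
force: [-6.8, 14.8, 14.1]
width: 0.138
finger_force: 59.2
```

Run:
```python
from h import *
c=cams.read_camera("scene"); cv2.imwrite("pics/s2.png",cv2.resize(c["image"][100:300,240:500],None,fx=3,fy=3)); s=env.sense(); print(s["t"],s["position"],s["force"],s["width"],s["finger_force"])
print(np.degrees(np.arctan2(s["position"][2]-3-62,110)))
```

```text
9.05 [ 533.53752931 -304.36578535  211.39039792] [-6.13647794 15.05916931 15.27509072] 0.13861309870311042 59.2402982711792
53.07823573350326
```

View pics/s2.png

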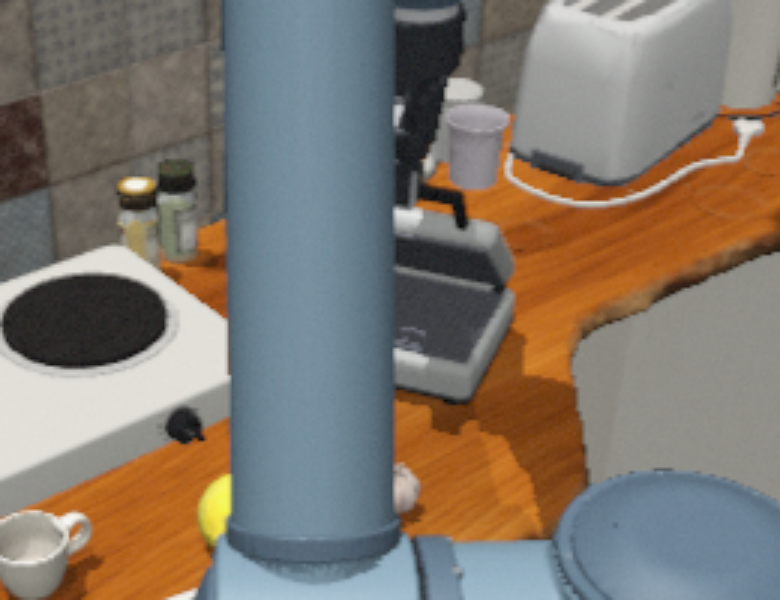

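The view shows the lid open at about 45 degrees, held by its handle at around (440,195) in the crop. From the bar's rise the angle is about 46 degrees, and it is steady.

```bash
python3 -c "
from h import *
print(env.close_job())"
```

```text
the job is handed in; nothing more can be done
None
```

I pressed the green button fully down with the lid shut and let it come up, then raised the lid; the fingers now hold it still at about 46° (estimated from the handle's rise), and I have handed the job in without seeing a verdict.

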